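# Log the processor's temperature with the cordless surface probe

## Task

Start the temperature reader by pressing its keys one at a time: the round power key, then the middle one of the three square channel keys, then the long record key, without pushing down the other two keys. Then take the cordless probe out of its cradle and set its flat tip down gently inside the ring marked on the processor's lid, square to the sloping lid, pressed lightly so that the sprung tip is pushed in about half-way. Finish while still holding it there in the gripper; only the probe may touch the board and its fixture, and the heatsink, jar, screwdriver and coupling lying about stay where they are.

Things in the scene. Friction and masses are not known exactly. Their poses are not given: they have to be found in the camera images.
- reader: The temperature reader: a grey bench box, 150 mm deep (x) by 190 mm wide (y), fixed, origin under its centre, x away from the robot, z up. Its flat key deck is 45 mm above the table. A display head runs along its far (+x) side, 16 mm higher than the deck; its sloping face begins 27 mm beyond the square keys' centres. Five white keys stand on the deck; see key_middle for how they press.
- key_power_top (a point): Centre of the top of the power key: the only round key, 20 mm across, at the left (+y) end of the row nearest the robot. All key tops stand 8 mm above the deck (53 mm above the table). Axes are those of the reader, z up.
- key_left_top (a point): Centre of the top of the left (+y) one of three equal white square channel keys, 15 mm wide, in a row along the reader's y, 42 mm apart; the row lies 44 mm beyond the row of the power and record keys. Not to be pressed.
- key_middle_top (a point): Centre of the top of the middle square channel key, 15 mm wide.
- key_right_top (a point): Centre of the top of the right (-y) square channel key, 15 mm wide. Not to be pressed.
- key_record_top (a point): Centre of the top of the record key: the only long key, 54 mm (y) by 14 mm (x), white, beside the power key (centres 83 mm apart).
- key_power (a joint): How far the power key is down, m: 0 up, 0.005 bottomed; it counts as pressed beyond 0.003.
- key_left (a joint): How far the left square key is down, m (0 to 0.005).
- key_middle (a joint): How far the middle square key is down, m: 0 up, 0.005 bottomed; pressed beyond 0.003. All five keys are alike: 5 mm of travel straight down, about 1 N to start moving and 4 N to bottom, and they spring back.
- key_right (a joint): How far the right square key is down, m (0 to 0.005).
- key_record (a joint): How far the record key is down, m: 0 up, 0.005 bottomed; it counts as pressed beyond 0.003.
- cradle: The probe's cradle, a grey block 66 x 66 mm and 66 mm high on a black 84 x 74 mm foot, fixed to the table; origin under its centre, z up. The probe stands upright in a round socket in its top, 18 mm deep and 24 mm wide.
- probe_grip (a point): Point on the probe's axis at the middle of its free grip: 94 mm above the tip's face, 62 mm above the rod's lower end, 38 mm below its top. The cordless probe is a grey round rod with black rubber rings, 22 mm across, 100 mm long, about 0.1 kg. Upright in the cradle this point is 110 mm above the table and the rod is free from 44 mm below it. z runs up the rod, away from the tip.
- tip_face (a point): Centre of the flat face of the probe's tip, a copper disc 10 mm across on a steel stem, on the rod's axis, 94 mm below the grip point while the spring is out. z runs up the rod.
- tip (a joint): How far the sprung tip is pushed into the rod, m: 0 out, 0.010 fully in. The spring pushes with about 0.5 N at 0, 2 N half-way (0.005) and 3.5 N fully in.
- spot (a point): Centre of the dark ring (inner diameter 20 mm) marked on the upper face of the processor's bare steel lid, in a blue socket frame on the green board. The lid is 46 x 46 mm; the ring is 8 mm to +y (left, seen from the robot) of its centre. z is the lid's outward normal, x lies in the lid, up the slope.
- fixture: Steel and aluminium fixture with the sloping board, about 210 x 210 mm, up to 130 mm high, fixed; origin under its centre, z up, x away from its near side, which has a bar handle reaching 130 mm out. Board and lid slope 15 degrees, near side lower, so the lid's normal leans 15 degrees from vertical to the fixture's -x. Parts higher than the lid stand at most 8 mm above it, over 40 mm from the ring.
- heatsink: Bystander: aluminium finned heatsink, 56 x 56 x 30 mm, origin under its centre.
- paste_jar: Bystander: white jar with black cap, 42 mm across and 38 mm high, origin under its centre.
- screwdriver: Bystander: screwdriver lying down, 150 mm long.
- coupling: Bystander: brass hose coupling standing up, 30 mm across and 48 mm high, origin under its centre.
There are look-alikes about, which are no part of the job. Leave any red look-alike of the part that bears probe_grip alone. Several things look just like the reader: the one meant starts farthest to the robot's right.

How it is judged:
On the way, in this order (a step that is already met when the one before it is completed fails the run):
1. the round power key is pressed (value of joint key_power above 0.003 m), for 0.05 s.
2. then the middle square key is pressed (value of joint key_middle above 0.003 m), for 0.05 s.
3. then the long record key is pressed (value of joint key_record above 0.003 m), for 0.05 s.
4. then the probe is lifted out of its cradle (z of probe_grip in the frame of cradle above 0.15 m and contact force between the fingers and probe above 2 N), for 0.1 s.
At the end, for the whole second after the job is handed in: The probe is held still by the gripper with its tip on the lid, the tip's centre within 6 mm of the ring's centre (so inside the ring), the rod within 8 degrees of square to the lid, and the sprung tip pushed in 2 to 8 mm of its 10 mm (0.8 to 5 N on the lid) (distance between tip_face and spot below 0.006 m and angle between the z axis of probe_grip and the z axis of spot, either way round below 0.14 rad and value of joint tip between 0.002 and 0.008 m and contact force between tip and lid between 0.8 and 5 N and contact force between the fingers and probe above 2 N and linear speed of probe below 0.02 m/s); the arm keeps its last pose, push and grip.
It fails at once if one of the two other square keys is pushed down (value of joint any of key_left, key_right above 0.0025 m).
It fails at once if two keys are down at once (value of joint each of key_power, key_middle above 0.002 m or value of joint each of key_power, key_record above 0.002 m or value of joint each of key_middle, key_record above 0.002 m).
It fails at once if the probe is pushed hard against the lid or the board (over 12 N) (contact force between probe and fixture above 12 N).
It fails at once if the robot itself touches the board or its fixture (contact force between any of the arm, the fingers and fixture above 1 N).
It fails at once if a bystander is moved by more than 20 mm (distance of any of heatsink, paste_jar, screwdriver, coupling from where it was at the start of the episode above 0.02 m).
It also fails if it takes over 61 s, if anything falls off the work surface, if the arm or the gripper's body presses on something with over 40 N, if the wrist force passes 120 N, or if a joint passes its speed limit or range.

## Robot

A 6-joint arm with a two-finger parallel gripper is mounted at the origin on the work surface. World frame = base frame: x ahead of the robot, y to its left, z up, the work surface at z = 0. Lengths are in m, angles in rad, forces in N, time in s.
With the tool pointing down it reaches from about 0.325 to 0.9 m from the base axis. Payload 6.1 kg.
Tool frame: the origin (TCP) lies between the finger pads; the fingertips stand 14 mm ahead of it and the grasp point (between the pads) lies 5 mm behind it; z points along the fingers, y is the line along which they close (so a half turn about z gives the same grasp; the last joint's range is limited). The gripper opens to 85 mm and grips with 20 to 120 N. Pads are 22 mm wide; open, the fingers measure 114 mm over their backs; the gripper's body (76 mm by 85 mm) begins 54 mm behind the grasp point. The pads swing forward as they close: fully open they stand 13 mm farther back than shut.
Start: joints at [1.026, 0.22, 1.526, -0, 1.395, -0.126], TCP at [0.254, 0.571, 0.212] pointing down, gripper open.
Joint ranges: [-2.98, 2.98], [-0.91, 2.08], [0.09, 2.57], [-1.24, 4.39], [0.2, 2.65], [-2.68, 2.68]. Speed limits (rad/s): [2.57, 2.57, 3.01, 3.14, 3.14, 3.14].

## Interface

Orientations are given as a unit quaternion [w, x, y, z].
In Python, from rig import manip gives the robot as it stands.
- The arm moves only by the shell command python3 -m jog 'ROWS' [OPENING] [FORCE]. ROWS is JSON, a list of rows, each a list of 6 numbers: the shift along the tool's x, y, z in m, then the turn, a rotation vector about the tool's x, y, z in rad. A call has 1 to 20 rows; each row shifts and turns the commanded pose from where the row before left it, along the tool's axes as they then stand; what a row does not reach is not made up. A row lasts 1/12 s, in which the tool goes at most 41.7 mm and 7.16 degrees, less where a joint would pass 70% of its speed; a pose out of reach is approached as far as the arm can. A call with a gripper value outside its range is refused whole. OPENING is the finger opening in m, from 0 to 0.0854, set as the call begins (- or left out, the last holds). The fingers move at their own pace and stop on an object; FORCE is the grip in N (left out, the last holds). Time passes only in rows, so rows that do not move let the fingers close. It gives the time, the measured TCP pose, the force, the opening and the grip force at its end, in the units of the state.
- manip.read_state(): the state, without advancing time (a new reading comes with each control period).
- manip.get_image(name): name is "side" or "top"; returns the picture (420x560x3 uint8, blue, green, red); there is no depth.
- manip.camera_model(name): a dict with "K" (3x3 intrinsics, pixels), "T" (4x4, takes a point from camera to world coordinates). Camera axes: x right, y up, looking along -z (the intrinsics and any distortion apply to the point x, -y, -z); pixel columns grow to the right and rows downward; lengths in m; the calibration is good to about 2 mm. A picture is of the moment at which its call begins. camera_model takes no time and is no camera call.
- manip.job_done(): hands the job in; it is judged then, once.
The state is a dict: "time": time; "joint_positions": joint angles; "qvel": joint speeds; "tau": joint torques, N m; "eef_pos": TCP position; "eef_rot": TCP orientation; "ft_force": force on the tool from outside, world axes, zero at the start; "torque": the same for the moment, N m; "finger_gap": finger opening in m; "grip_force": force on a finger pad.
Only numpy, scipy, OpenCV 4.12 (cv2) and the standard library are available. Lean on these libraries where they do the work, as an engineer would, in place of code of your own. Each camera call takes 0.05 s, during which the arm holds its last target. There are 200 camera calls.

## Working session

There is one attempt and no reset: what is moved stays moved. The work goes in short steps, Python scripts to look and compute and a shell command to move; the robot and the scene stay as the last step left them, time stands still between calls to the robot, and variables do not carry over. Pictures are saved under pics/ and viewed, at most 10 in all, crops included, and the job is handed in when it is done.

```bash
mkdir -p pics; ls
python3 - <<'E'
from rig import manip
import cv2,numpy as np
np.set_printoptions(precision=4,suppress=True)
for n in("side","top"):
    cv2.imwrite(f"pics/{n}0.png",manip.get_image(n)); c=manip.camera_model(n); print(n,c)
s=manip.read_state(); print(s)
E
```

```text
pics
side {'K': array([[391.595 ,   0.    , 279.3837],
       [  0.    , 391.595 , 213.1596],
       [  0.    ,   0.    ,   1.    ]]), 'T': array([[ 0.7404,  0.3693, -0.5617, -0.049 ],
       [-0.6721,  0.3902, -0.6293, -0.5798],
       [-0.0133,  0.8434,  0.5371,  0.6617],
       [ 0.    ,  0.    ,  0.    ,  1.    ]])}
top {'K': array([[497.5905,   0.    , 271.7347],
       [  0.    , 497.5905, 211.5746],
       [  0.    ,   0.    ,   1.    ]]), 'T': array([[-0.0041,  0.9947, -0.1031,  0.4114],
       [-0.9999, -0.0052, -0.0102,  0.0987],
       [-0.0107,  0.1031,  0.9946,  1.4347],
       [ 0.    ,  0.    ,  0.    ,  1.    ]])}
{'time': 0.1, 'joint_positions': array([ 1.0259,  0.2212,  1.5275,  0.    ,  1.3947, -0.1261]), 'qvel': array([ 0.0003, -0.0023, -0.0032,  0.001 ,  0.0004, -0.0004]), 'tau': array([  0.0011, -49.8248, -39.0546,  -0.0001,   0.0058,  -0.    ]), 'eef_pos': array([0.2539, 0.5705, 0.2114]), 'eef_rot': array([-0.0003,  0.2079,  0.9782, -0.0008]), 'ft_force': array([-0.0442, -0.3545,  0.8431]), 'torque': array([ 0.0534, -0.0362, -0.0067]), 'grip_force': 0.0, 'finger_gap': 0.08544987842537326}
```

View pics/side0.png

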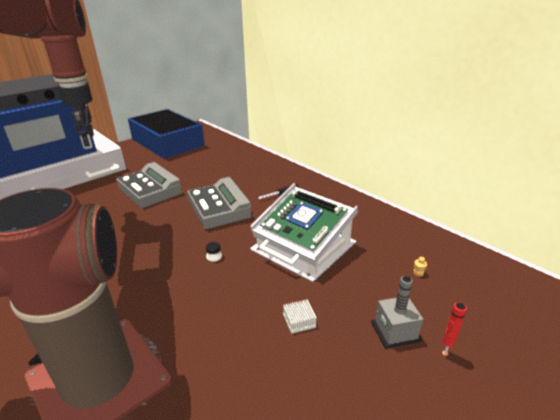

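View pics/top0.png

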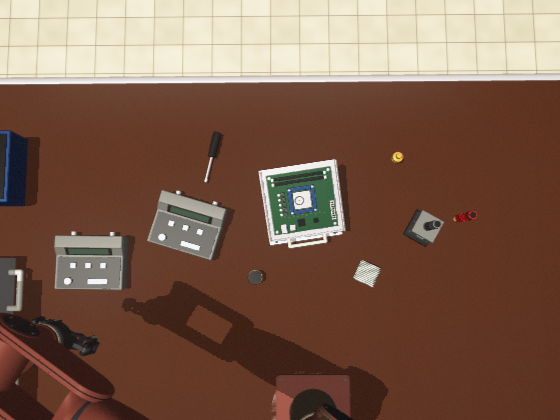

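The top view shows the right-hand reader at about (187,225), with the jar at (256,277), fixture at (302,203) and ring near (299,201). The cradle is at (424,227), with the red look-alike to its right at (466,216). The side view shows the same objects: reader (218,203), ring (~305,214), cradle (399,318).

```bash
cat > h.py <<'E'
from rig import manip
import cv2,numpy as np
np.set_printoptions(precision=4,suppress=True)
def ray(n,uv):
    c=manip.camera_model(n);K,T=c["K"],c["T"]
    d=np.array([(uv[0]-K[0,2])/K[0,0],-(uv[1]-K[1,2])/K[1,1],-1.]);return T[:3,3],T[:3,:3]@d
def plane(n,uv,z):
    o,d=ray(n,uv);return o+d*(z-o[2])/d[2]
def tri(a,b):
    (o,d),(p,e)=ray("top",a),ray("side",b)
    s=np.linalg.lstsq(np.c_[d,-e],p-o,rcond=None)[0];x,y=o+s[0]*d,p+s[1]*e
    return (x+y)/2,np.linalg.norm(x-y)
def proj(n,P):
    c=manip.camera_model(n);q=np.linalg.inv(c["T"])@np.r_[P,1];u=c["K"]@np.array([q[0],-q[1],-q[2]]);return u[:2]/u[2]
def blobs(img,box,lo,amin=5):
    x0,y0,x1,y1=box;g=img[y0:y1,x0:x1].min(2)
    n,l,s,c=cv2.connectedComponentsWithStats((g>lo).astype(np.uint8))
    for i in range(1,n):
        if s[i,4]>=amin:
            m=(l==i)*(g.astype(float)-lo);ys,xs=np.mgrid[y0:y1,x0:x1]
            yield np.array([(m*xs).sum(),(m*ys).sum()])/m.sum(),s[i,4]
E
python3 - <<'E'
from h import *
t=cv2.imread("pics/top0.png");s=cv2.imread("pics/side0.png")
for n,im,b in(("top",t,(145,190,230,262)),("side",s,(180,175,255,230))):
    for c,a in blobs(im,b,190): print(n,c,a,plane(n,c,.053))
cr=lambda im,b,k:cv2.resize(im[b[1]:b[3],b[0]:b[2]],None,fx=k,fy=k,interpolation=cv2.INTER_CUBIC)
A=cr(t,(270,175,330,225),6);B=cr(s,(275,190,335,240),6);C=cr(t,(400,200,460,250),6);D=cr(s,(370,270,430,320),6)
cv2.imwrite("pics/z1.png",np.vstack([np.hstack([A,B]),np.hstack([C,D])]))
E
```

```text
top [177.5    192.0039] 8 [0.6114 0.3773 0.053 ]
top [214.3122 202.545 ] 5 [0.581  0.2736 0.053 ]
top [170.6744 222.9214] 25 [0.5244 0.3951 0.053 ]
top [184.8799 227.2057] 25 [0.5122 0.3552 0.053 ]
top [199.2463 231.4984] 27 [0.5    0.3149 0.053 ]
top [161.3568 236.6355] 37 [0.4862 0.4204 0.053 ]
top [189.6764 245.1538] 92 [0.4622 0.3411 0.053 ]
side [196.1786 191.634 ] 25 [0.4808 0.4102 0.053 ]
side [210.861  190.4661] 18 [0.5191 0.3842 0.053 ]
side [214.6057 196.3409] 20 [0.5065 0.3445 0.053 ]
side [203.4069 203.7027] 58 [0.4565 0.3307 0.053 ]
side [218.6912 202.4523] 20 [0.4944 0.3049 0.053 ]
side [252.9204 223.7743] 10 [0.4972 0.1433 0.053 ]
```

View pics/z1.png

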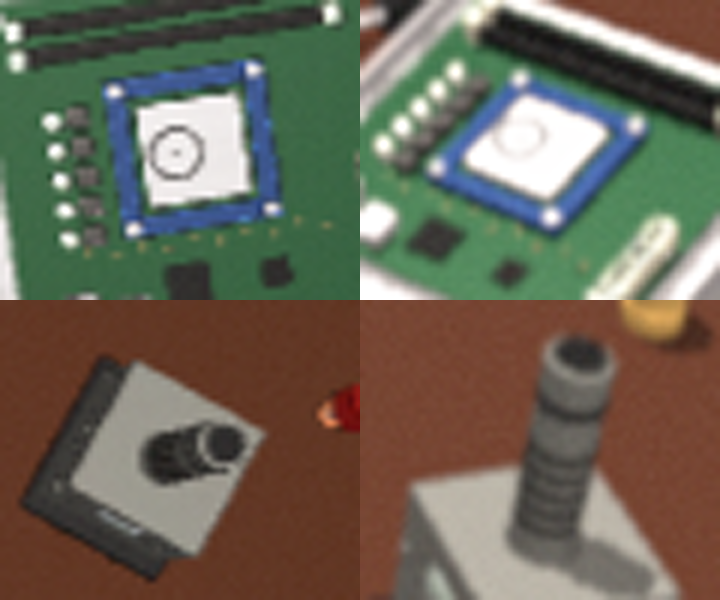

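The crops show the ring centre at top px ≈(299.5,200.5) and side px ≈(301.5,213), and the probe top at top px ≈(437,224). The top and side key positions disagree by about 10 mm along the side ray, because the side blobs include key flanks, so I trust the top view. Next I go above the power key.

```bash
cat >> h.py <<'E'
from scipy.spatial.transform import Rotation as R
def pose():
    s=manip.read_state();q=s["eef_rot"];return s["eef_pos"],R.from_quat([q[1],q[2],q[3],q[0]]),s
def todo(p,Rt):
    """shift in the present tool axes, then turn in the present tool axes"""
    x,r,s=pose();print("t",s["time"],"shift mm",1e3*r.inv().apply(np.array(p)-x),"turn",(r.inv()*R.from_matrix(Rt)).as_rotvec())
def down(az):  # tool down, tool y at azimuth az
    y=np.array([np.cos(az),np.sin(az),0]);z=np.array([0,0,-1.]);return np.c_[np.cross(y,z),y,z]
E
python3 - <<'E'
from h import *
todo([.4862,.4204,.100],down(np.radians(73.1)))
E
```

```text
t 0.1 shift mm [-273.3306  -42.4393  111.3806] turn [-0.0018 -0.0004 -0.1238]
```

```bash
python3 -m jog '[[-0.03,-0.005,0,0,0,0],[-0.035,-0.005,0,0,0,0],[-0.035,-0.005,0,0,0,0],[-0.035,-0.0055,0,0,0,0],[-0.035,-0.0055,0,0,0,0],[-0.035,-0.0055,0.01,0,0,0],[-0.035,-0.0055,0.02,0,0,0],[-0.033,-0.005,0.03,0,0,0],[0,0,0.03,0,0,-0.062],[0,0,0,0,0,-0.062],[0,0,0,0,0,0],[0,0,0,0,0,0]]' 0
python3 - <<'E'
from h import *
todo([.4862,.4204,.075],down(np.radians(73.1)))
for n in("side","top"): cv2.imwrite(f"pics/{n}1.png",manip.get_image(n))
t=cv2.imread("pics/top1.png");s=cv2.imread("pics/side1.png")
cr=lambda im,b,k:cv2.resize(im[b[1]:b[3],b[0]:b[2]],None,fx=k,fy=k,interpolation=cv2.INTER_CUBIC)
cv2.imwrite("pics/z2.png",np.hstack([cr(t,(130,180,230,280),4),cr(s,(160,140,260,240),4)]))
E
```

```text
time: 1.1
eef_pos: [0.4844, 0.4227, 0.1241]
eef_rot: [-0.0, 0.148, 0.989, -0.0]
ft_force: [-0.4, -0.4, 1.0]
finger_gap: -0.0003
grip_force: 0.0
t 1.1 shift mm [-2.4096 -1.6598 49.1352] turn [-0.0006 -0.0006 -0.0019]
```

View pics/z2.png

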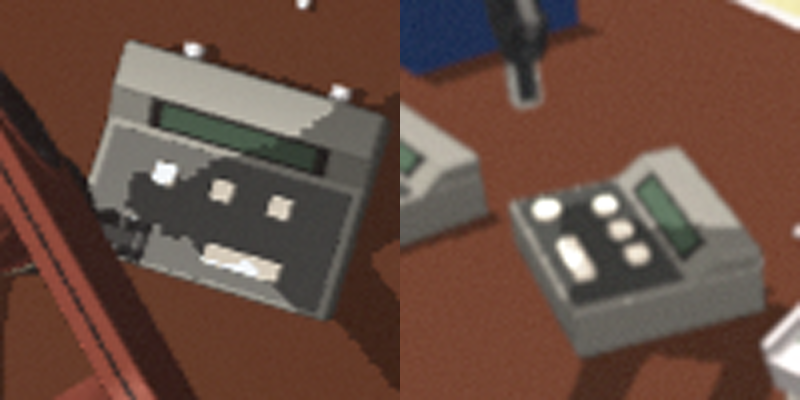

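In the side crop the fingertip is at about px (191.3,165.5) and the power key at (196.5,192). In the top view the arm covers the power key. I compare the fingertip's projection with where it appears.

Run:
```python
from h import *
print(proj("side",[.4844,.4227,.110]),proj("side",[.4862,.4204,.053]),proj("top",[.4844,.4227,.110]))
```

```text
[192.6963 173.9383] [195.9099 189.9292] [155.5583 236.1802]
```

Run:
```python
from h import *
for z in (.1974,.2104): print(proj("side",[.254,.5705,z]),proj("top",[.254,.5705,z]))
for z in(.11,.15,.2):print(proj("side",[.4844,.4227,z]),proj("top",[.4844,.4227,z]))
s=cv2.imread("pics/side0.png");s1=cv2.imread("pics/side1.png")
cr=lambda im,b,k:cv2.resize(im[b[1]:b[3],b[0]:b[2]],None,fx=k,fy=k,interpolation=cv2.INTER_CUBIC)
cv2.imwrite("pics/z3.png",np.hstack([cr(s,(50,80,130,160),5),cr(s1,(155,110,235,190),5)]))
```

```text
[ 93.5461 155.2267] [ 84.8442 328.5528]
[ 92.3449 151.0928] [ 82.7838 329.2538]
[192.6963 173.9383] [155.5583 236.1802]
[190.9788 162.2787] [151.8069 235.3473]
[188.7438 147.1064] [146.7787 234.2311]
```

View pics/z3.png

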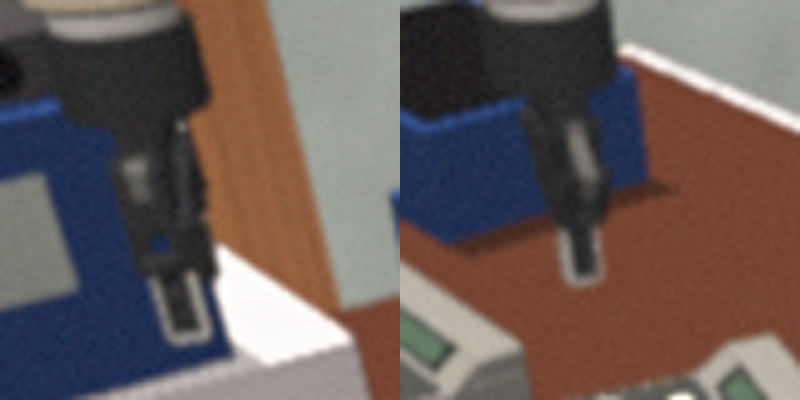

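The side view puts the closed fingertip at (191.4,167), about 7 px above the prediction, while the keys project correctly. I go lower to 20 mm above the key and look again before pressing.

```bash
python3 -m jog '[[-0.0024,-0.0017,0.02,0,0,0],[0,0,0.017,0,0,0],[0,0,0,0,0,0],[0,0,0,0,0,0]]'
python3 - <<'E'
from h import *
x,r,s=pose();print(s["joint_positions"],proj("side",x-[0,0,.014]))
for n in("side","top"): cv2.imwrite(f"pics/{n}2.png",manip.get_image(n))
t=cv2.imread("pics/top2.png");s=cv2.imread("pics/side2.png")
cr=lambda im,b,k:cv2.resize(im[b[1]:b[3],b[0]:b[2]],None,fx=k,fy=k,interpolation=cv2.INTER_CUBIC)
cv2.imwrite("pics/z4.png",np.hstack([cr(t,(135,200,205,270),5.7),cr(s,(160,145,230,215),5.7)]))
E
```

```text
time: 1.53
eef_pos: [0.4857, 0.4208, 0.0878]
eef_rot: [-0.0, 0.147, 0.989, -0.0]
ft_force: [0.1, -0.1, 0.3]
finger_gap: -0.0001
grip_force: 0.0
[ 0.5913  0.3728  1.5821  0.      1.1873 -0.6847] [194.876  184.2138]
```

View pics/z4.png

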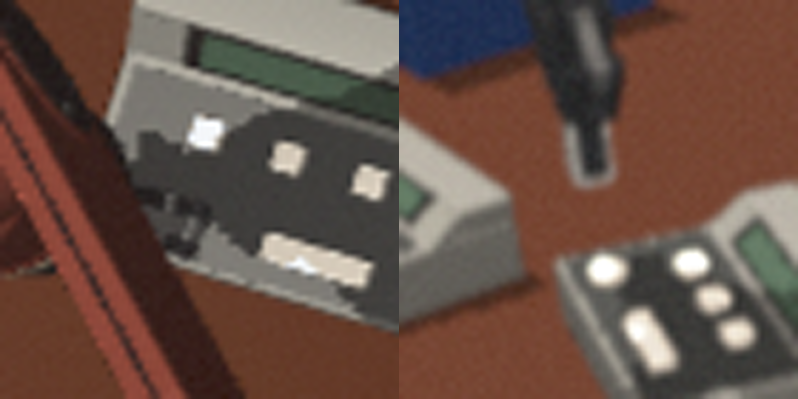

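Here the fingertip is at side px (194,178), against a prediction of (195,184). The top view agrees with the reported pose as far as the arm lets it be seen. I descend by touch.

```bash
python3 -m jog '[[0,0,0.01,0,0,0],[0,0,0.008,0,0,0],[0,0,0,0,0,0]]'; python3 -m jog '[[0,0,0.002,0,0,0],[0,0,0.002,0,0,0],[0,0,0,0,0,0],[0,0,0,0,0,0]]'
```

```text
time: 1.88
eef_pos: [0.4852, 0.4199, 0.0676]
eef_rot: [-0.001, 0.147, 0.989, -0.001]
ft_force: [-0.7, 0.0, -0.4]
finger_gap: -0.0002
grip_force: 0.0
time: 2.22
eef_pos: [0.4863, 0.4205, 0.0656]
eef_rot: [-0.0, 0.147, 0.989, -0.0]
ft_force: [1.2, 0.7, -0.0]
finger_gap: -0.0
grip_force: 0.0
```

```bash
python3 -m jog '[[0,0,0.002,0,0,0],[0,0,0.001,0,0,0],[0,0,0,0,0,0],[0,0,0,0,0,0]]'
python3 - <<'E'
from h import *
im=manip.get_image("side");cv2.imwrite("pics/side3.png",im);s=manip.read_state();print(s["ft_force"],s["eef_pos"])
cv2.imwrite("pics/z5.png",cv2.resize(im[135:225,165:265],None,fx=6,fy=6,interpolation=cv2.INTER_CUBIC))
E
```

```text
time: 2.55
eef_pos: [0.4862, 0.4205, 0.0625]
eef_rot: [-0.0, 0.147, 0.989, -0.0]
ft_force: [-0.7, 0.8, 0.5]
finger_gap: -0.0
grip_force: 0.0
[ 0.8373 -0.2596 -0.3399] [0.4863 0.4205 0.0626]
```

View pics/z5.png

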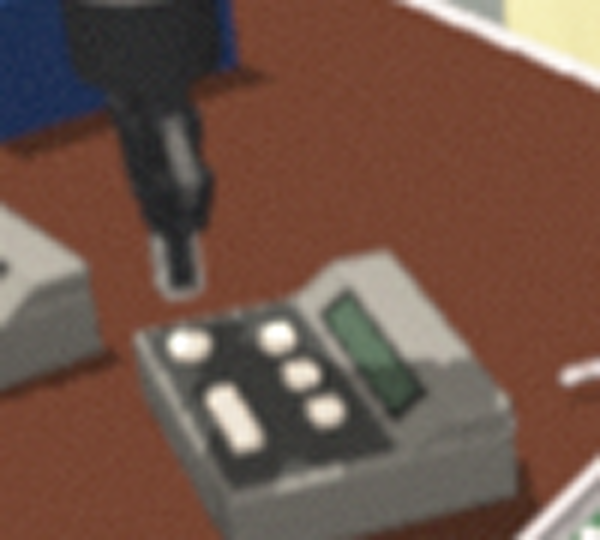

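The side view shows the fingertip at (195,184), still clear of the power key at (196.3,192.3), and there is no contact force. Something is off by a couple of centimetres, so I check the frames against known geometry numerically.

Run:
```python
from h import *
for z in(.0485,.065,.075,.085): print(z,plane("side",(195,184.2),z), proj("top",plane("side",(195,184.2),z)))
print("base",proj("top",[0,0,0]),proj("top",[0,0,.02]),proj("side",[0,0,0]),proj("side",[0,0,.02]))
print("table edge z0 top",plane("top",(280,81),0),"side",plane("side",(240,142),0),plane("side",(500,260),0))
t=cv2.imread("pics/top0.png");s=cv2.imread("pics/side0.png")
# triangulate static features: jar cap, coupling, heatsink
hs=lambda im:cv2.cvtColor(im,cv2.COLOR_BGR2HSV)
for nm,lo,hi in(("yellow",(15,120,100),(30,255,255)),("blue",(105,120,60),(125,255,255))):
    for n,im,b in(("top",t,(240,120,430,240)),("side",s,(270,180,440,290))):
        m=cv2.inRange(hs(im),lo,hi);w=np.zeros_like(m);w[b[1]:b[3],b[0]:b[2]]=m[b[1]:b[3],b[0]:b[2]]
        ys,xs=np.nonzero(w);print(nm,n,len(xs),xs.mean(),ys.mean(),(xs.min()+xs.max())/2,(ys.min()+ys.max())/2)
print("ring",tri((299.5,200.5),(301.5,213)))
t2=cv2.imread("pics/top2.png")
cv2.imwrite("pics/z6.png",np.hstack([cv2.resize(t[290:420,0:130],None,fx=3,fy=3),cv2.resize(t[350:420,265:365],None,fx=4,fy=5.571)]))
```

```text
0.0485 [0.5091 0.4637 0.0485] [146.4726 228.6189]
0.065 [0.4941 0.4356 0.065 ] [154.9338 233.584 ]
0.075 [0.485  0.4186 0.075 ] [160.1721 236.6577]
0.085 [0.4759 0.4015 0.085 ] [165.496  239.7818]
base [313.3485 411.772 ] [313.8778 413.94  ] [ 98.9017 377.4586] [ 96.1303 370.8915]
table edge z0 top [0.9512 0.0871 0.    ] side [0.9099 0.7484 0.    ] [ 0.9091 -0.3707  0.    ]
yellow top 105 396.8666666666667 156.97142857142856 397.0 157.0
yellow side 199 419.69849246231155 266.34170854271355 420.0 266.0
blue top 254 301.87401574803147 199.36220472440945 302.0 199.0
blue side 164 304.4512195121951 216.7560975609756 304.5 215.5
ring (array([0.5797, 0.037 , 0.1015]), np.float64(0.0010072667571836356))
```

View pics/z6.png

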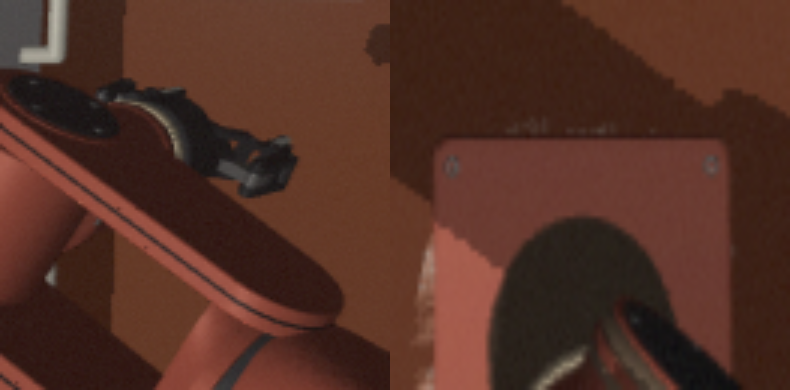

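The base plate projects correctly, so the cameras are sound. The side ray crosses the nominal XY at z≈0.075, so the real fingertips are about 25 mm higher than the reported TCP implies. XY agrees. I continue down by touch.

```bash
python3 -m jog '[[0,0,0.005,0,0,0],[0,0,0.005,0,0,0],[0,0,0,0,0,0],[0,0,0,0,0,0]]'; python3 -m jog '[[0,0,0.003,0,0,0],[0,0,0.002,0,0,0],[0,0,0,0,0,0],[0,0,0,0,0,0]]'
python3 - <<'E'
from h import *
im=manip.get_image("side");cv2.imwrite("pics/side4.png",im)
a=cv2.imread("pics/side3.png");
# finger tip rows: column profile at the finger
for f in("side3","side4"):
    g=cv2.imread(f"pics/{f}.png").max(2);print(f,[int(v) for v in g[176:200,194:197].mean(1)])
E
```

```text
time: 2.93
eef_pos: [0.4857, 0.4202, 0.0516]
eef_rot: [-0.001, 0.147, 0.989, -0.001]
ft_force: [0.3, 0.1, -0.2]
finger_gap: -0.0
grip_force: 0.0
time: 3.27
eef_pos: [0.4861, 0.4205, 0.0473]
eef_rot: [-0.0, 0.147, 0.989, -0.0]
ft_force: [-0.6, 0.4, -0.1]
finger_gap: 0.0002
grip_force: 0.0
side3 [52, 53, 51, 49, 46, 48, 70, 114, 135, 125, 119, 119, 121, 131, 194, 250, 252, 245, 198, 127, 91, 90, 93, 95]
side4 [43, 43, 45, 43, 44, 46, 48, 49, 49, 51, 65, 100, 124, 126, 181, 233, 239, 232, 193, 127, 89, 86, 85, 86]
```

```bash
for i in 1 ; do python3 -m jog '[[0,0,0.002,0,0,0],[0,0,0.002,0,0,0],[0,0,0,0,0,0],[0,0,0,0,0,0]]'|grep -E "pos|for"; done;  python3 -m jog '[[0,0,0.002,0,0,0],[0,0,0.001,0,0,0],[0,0,0,0,0,0],[0,0,0,0,0,0]]'|grep -E "pos|for";  python3 -m jog '[[0,0,0.001,0,0,0],[0,0,0.001,0,0,0],[0,0,0,0,0,0],[0,0,0,0,0,0]]'|grep -E "pos|for"
```

```text
eef_pos: [0.4861, 0.4204, 0.0433]
ft_force: [-0.4, -0.4, -0.3]
grip_force: 0.0
eef_pos: [0.4862, 0.4205, 0.0404]
ft_force: [-0.7, 0.7, -0.6]
grip_force: 0.0
eef_pos: [0.4862, 0.4205, 0.0385]
ft_force: [0.3, 0.6, -0.5]
grip_force: 0.0
```

```bash
python3 -m jog '[[0,0,0.001,0,0,0],[0,0,0.001,0,0,0],[0,0,0,0,0,0],[0,0,0,0,0,0]]'|grep -E "pos|ft";  python3 -m jog '[[0,0,0.001,0,0,0],[0,0,0.001,0,0,0],[0,0,0,0,0,0],[0,0,0,0,0,0]]'|grep -E "pos|ft"
python3 - <<'E'
from h import *
im=manip.get_image("side");cv2.imwrite("pics/side5.png",im)
im=manip.get_image("top");cv2.imwrite("pics/top5.png",im)
for f in("side0","side4","side5"):
    g=cv2.imread(f"pics/{f}.png").max(2);print(f);print(g[180:202,184:210:2])
E
```

```text
eef_pos: [0.4862, 0.4205, 0.0364]
ft_force: [-1.2, -0.5, 0.1]
eef_pos: [0.4862, 0.4205, 0.0344]
ft_force: [-0.2, 0.6, -0.6]
side0
[[120 121 116 120 119 120 120 120 121 119 116 121 119]
 [119 122 118 119 119 117 121 117 122 120 117 120 121]
 [116 116 118 118 118 121 119 120 121 118 117 117 116]
 [118 117 119 119 122 118 118 120 117 120 120 120 121]
 [121 119 117 120 118 119 122 119 120 124 119 121 118]
 [118 117 121 117 119 118 120 123 118 123 124 118 122]
 [120 119 119 118 118 118 119 119 115 118 127 111 119]
 [121 119 119 119 115 120 118 116 115 111 124  98  98]
 [119 119 122 118 120 122 111 106 107  98  99  90 101]
 [121 119 124 124 106 132 155 143  99  93  95  94 147]
 [117 121 140 116 103 214 253 246 113  93  92  93 203]
 [117 120 157 101 111 255 255 255 145  93  91  91 213]
 [117 118 149 107 122 255 255 255 141  95  93  94 174]
 [106 118 133 119 108 255 255 243 116  92  97  93 119]
 [ 90 114 118 135  97 197 227 176  97  90  91  91  97]
 [ 94 114 106 146  98 122 141 106  92  94  90  93  91]
 [113 117 105 139 115  91  97  89  93  91  93  96  95]
 [119 119 104 128 147  90  92  92  
[... 1974 characters left out ...]
21 125  94  47  80  81  67  92  91 118]
 [118 117 138 115 111 104  81 114  89  64  84  91 149]
 [117 122 156 107 109 135 148 176  99  57  71  83 159]
 [117 120 151 105 105 187 212 217 110  60  60  63 136]
 [107 117 136 118  99 209 233 211  96  58  60  57  92]
 [ 91 114 118 133  95 178 203 168  74  60  53  62  61]
 [ 91 115 110 146 100 119 133 100  62  59  59  62  56]
 [114 117 103 136 117  91  76  59  56  61  58  64  56]
 [120 118 109 126 147  91  62  57  60  58  60  59  60]
 [119 118 102 112 161  93  60  58  75  91  69  57  62]
 [120 119 106 102 156 109  63  61 130 176 104  54  59]
 [117 120 112 101 137 124  66  69 193 234 146  58  58]
 [119 120 114  99 117 143  75  78 222 240 192  69  62]]
```

The tip now overlaps the upper half of the power key in the side view, and the key has not moved yet. A few more mm.

```bash
for i in 1; do python3 -m jog '[[0,0,0.001,0,0,0],[0,0,0.001,0,0,0],[0,0,0,0,0,0],[0,0,0,0,0,0],[0,0,0,0,0,0]]'|grep -E "pos|ft";  python3 -m jog '[[0,0,0.001,0,0,0],[0,0,0.001,0,0,0],[0,0,0,0,0,0],[0,0,0,0,0,0],[0,0,0,0,0,0]]'|grep -E "pos|ft";python3 -m jog '[[0,0,0.001,0,0,0],[0,0,0.001,0,0,0],[0,0,0,0,0,0],[0,0,0,0,0,0],[0,0,0,0,0,0]]'|grep -E "pos|ft"; done
python3 - <<'E'
from h import *
im=manip.get_image("side");cv2.imwrite("pics/side6.png",im)
print(im.max(2)[186:198,190:202:2])
E
```

```text
eef_pos: [0.4864, 0.4206, 0.0327]
ft_force: [-0.3, 0.6, 1.9]
eef_pos: [0.4864, 0.4207, 0.0307]
ft_force: [0.7, -0.2, 3.0]
eef_pos: [0.4865, 0.4207, 0.0291]
ft_force: [-0.8, -1.6, 6.1]
[[123 131  79  46  92 121]
 [120 140  88  46  92 112]
 [116 140  95  43  86  92]
 [121 127 106  44  72  84]
 [116 118 107  43  67  84]
 [103 117 110  53  92  94]
 [108 106 131 118 148  94]
 [117 101 164 178 196  93]
 [132  99 170 189 190  78]
 [147  99 127 140 118  64]
 [137 118  92  81  63  54]
 [126 147  83  62  59  57]]
```

Contact begins at TCP z≈0.034 and the force reaches 6 N, so the power key is bottomed. The real fingertips therefore stand about 19 mm above the reported TCP. I lift and go to the middle key.

```bash
python3 -m jog '[[0,0,-0.011,0,0,0],[0,0,-0.011,0,0,0],[-0.022,-0.0275,0,0,0,0],[-0.022,-0.0275,0,0,0,0],[0,0,0,0,0,0],[0,0,0.008,0,0,0],[0,0,0.007,0,0,0],[0,0,0,0,0,0],[0,0,0,0,0,0]]'|grep -E "time|pos|ft"
python3 - <<'E'
from h import *
im=manip.get_image("side");cv2.imwrite("pics/side7.png",im)
todo([.5122,.3552,.030],down(np.radians(73.1)))
print(im.max(2)[186:210,206:226:2]);print(cv2.imread("pics/side0.png").max(2)[186:210,206:226:2])
E
```

```text
time: 7.13
eef_pos: [0.5112, 0.3556, 0.0344]
ft_force: [0.2, -0.4, 0.0]
t 7.1833 shift mm [-0.877  -0.3701  4.9009] turn [-0.0008 -0.001   0.0014]
[[115 113  75  41  42  75  75  91 120 103]
 [ 98  98 114  55  40 106 113 111 123 118]
 [ 92 101 129  65  45 106 136 111 124 123]
 [ 94 130 138  74  44  99 158 104 122 124]
 [ 91 172 164  81  45  85 153 109 121 123]
 [ 95 185 178  84  45  76 121 134 109 125]
 [ 90 162 160  95  42  70  89 140 103 124]
 [ 93 117 135 103  40  67  78 128 112 124]
 [ 92  92 117 106  51  76  83 113 139 110]
 [ 97  93 111 121  98 132  92  85 144  96]
 [ 95  93 106 145 169 205 112  65 122  80]
 [ 93  92  98 156 215 235 126  59  89  90]
 [ 91  94  96 136 220 209 105  58  68 102]
 [ 91  95  91  97 177 141  70  65  62 100]
 [ 91  94  94  90 103  90  92 110  62  86]
 [107  93  92  95  76 122 171 178  76  67]
 [161  89  93  93  72 162 232 230 111  62]
 [228  93  95  91  60 157 240 234 130  57]
 [255 103  92  90  70 136 232 219 115  57]
 [255 142  92  92  72  91 185 177  84  58]
 [255 191  91  94  89  66 113 102  62  62]
 [255 207  89  94  91  73  70  57  58  57]
 [251 1
[... 412 characters left out ...]
60 111 118]
 [ 91  97 112 128 160 158  94 141 143 111]
 [ 93  91  91 195 254 250 108 110 164 103]
 [ 96  95  96 240 255 255 143  96 158 115]
 [ 91  91  91 227 255 255 158  93 133 145]
 [ 93  92  93 171 246 229 125  88 110 166]
 [ 93  94  90 120 187 147 101 104  92 159]
 [ 92  93  92  93 115 118 148 170  92 132]
 [111  91  94  90  90 178 252 255 112 109]
 [161  90  91  96  95 233 255 255 158  93]
 [229  91  94  93  93 226 255 255 173  92]
 [255 102  92  95  91 178 254 238 135  92]
 [255 140  94  97  95 121 197 178  98  93]
 [255 191  91  96  94  93 126 115  94  95]
 [255 206  91  92  91  91  93  93  92  92]
 [250 175  91  95  92  95  96  94  93  93]
 [196 133  91  93  94  94  92  92  96  94]]
```

The finger sits in line over the middle key, so I press.

```bash
python3 -m jog '[[-0.001,0,0.003,0,0,0],[0,0,0.002,0,0,0],[0,0,0.0005,0,0,0],[0,0,0,0,0,0],[0,0,0,0,0,0]]'|grep -E "time|pos|ft"
python3 - <<'E'
from h import *
im=manip.get_image("side")
print(manip.read_state()["ft_force"],im.max(2)[194:200,206:226:2])
E
```

```text
time: 7.6
eef_pos: [0.5135, 0.3555, 0.0305]
ft_force: [-1.1, 1.8, 3.2]
[-1.1942  1.7495  3.2408] [[ 92  94 115 140  46  47  98  92 131 109]
 [ 92  93 102 139  56  65 105  80 140  83]
 [ 97  92  98 141  99 127 109  64 114  75]
 [ 92  92  95 142 162 201 118  60  86  87]
 [ 91  93  94 136 209 216 116  57  66 102]
 [ 89  92  93 112 186 154  83  63  64 102]]
```

```bash
python3 -m jog '[[0,0,0.002,0,0,0],[0,0,0,0,0,0],[0,0,0,0,0,0]]'|grep -E "time|pos|ft"; python3 -m jog '[[0,0,0,0,0,0],[0,0,0,0,0,0]]'|grep -E "pos|ft"
python3 - <<'E'
from h import *
todo([.4622,.3411,.0344],down(np.radians(73.1)))
E
```

```text
time: 7.9
eef_pos: [0.5137, 0.3553, 0.0291]
ft_force: [-2.2, 2.7, 8.4]
eef_pos: [0.5137, 0.3553, 0.029]
ft_force: [-2.9, 1.6, 7.0]
t 8.0667 shift mm [ 45.1556 -28.5408  -5.4023] turn [0.001  0.0005 0.0002]
```

The middle key is bottomed (7–8 N). Next the record key.

```bash
python3 -m jog '[[0,0,-0.011,0,0,0],[0,0,-0.011,0,0,0],[0.0225,-0.01425,0,0,0,0],[0.0225,-0.01425,0,0,0,0],[0,0,0,0,0,0],[0,0,0.008,0,0,0],[0,0,0.008,0,0,0],[0,0,0.003,0,0,0],[0,0,0.0025,0,0,0],[0,0,0,0,0,0],[0,0,0,0,0,0],[0,0,0,0,0,0]]'|grep -E "time|pos|ft"
```

```text
time: 9.07
eef_pos: [0.463, 0.3407, 0.0291]
ft_force: [-2.0, -1.6, 7.4]
```

The record key is bottomed. Now I locate the probe and plan the move.

```bash
python3 -m jog '[[0,0,-0.015,0,0,0],[0,0,-0.015,0,0,0],[0,0,-0.015,0,0,0.116],[0,0,-0.015,0,0,0.116],[0,0,-0.015,0,0,0.116],[0,0,-0.015,0,0,0.116],[0,0,-0.015,0,0,0.116],[0,0,-0.015,0,0,0.116],[0,0,-0.015,0,0,0.116],[0,0,-0.015,0,0,0.116],[0,0,-0.015,0,0,0.116],[0,0,-0.015,0,0,0.116],[0,0,-0.015,0,0,0.116],[0,0,0,0,0,0]]' 0.085
python3 - <<'E'
from h import *
print("cap tri",tri((437,223.8),(407,279.2)),plane("top",(437,223.8),.148),plane("side",(407,279.2),.148))
print("rod base at deck",plane("top",(426.7,226.2),.066))
t=cv2.imread("pics/top0.png");s=cv2.imread("pics/side0.png")
# grey cradle top outline in top view
h=cv2.cvtColor(t,cv2.COLOR_BGR2HSV)
m=np.zeros(t.shape[:2],np.uint8);m[200:250,400:450]=((h[...,1]<60)&(h[...,2]>110))[200:250,400:450]*255
c=max(cv2.findContours(m,0,2)[0],key=cv2.contourArea);r=cv2.minAreaRect(c);print(r,plane("top",r[0],.066),[plane("top",p,.066)[:2] for p in cv2.boxPoints(r)])
todo([.5,-.2,.25],down(0))
E
```

```text
time: 10.23
eef_pos: [0.4642, 0.3415, 0.2268]
eef_rot: [0.001, 0.709, 0.706, 0.002]
ft_force: [1.2, 0.1, 0.5]
finger_gap: 0.0849
grip_force: 0.0
cap tri (array([ 0.512 , -0.3177,  0.1429]), np.float64(0.0023592550068594386)) [ 0.5109 -0.3151  0.148 ] [ 0.5076 -0.321   0.148 ]
rod base at deck [ 0.5107 -0.313   0.066 ]
((426.797607421875, 226.69204711914062), (24.411766052246094, 25.52941131591797), 28.07248878479004) [ 0.5094 -0.3132  0.066 ] [array([ 0.4944, -0.2667]), array([ 0.5564, -0.3018]), array([ 0.5244, -0.3597]), array([ 0.4627, -0.3245])]
t 10.2333 shift mm [-541.3192   38.2307  -24.2644] turn [ 0.0047 -0.0023 -0.0044]
```

```bash
python3 -m jog '[[-0.031,0.003,0,0,0,0],[-0.041,0.003,0,0,0,0],[-0.041,0.003,0,0,0,0],[-0.041,0.003,0,0,0,0],[-0.041,0.003,0,0,0,0],[-0.041,0.003,0,0,0,0],[-0.041,0.003,0,0,0,0],[-0.041,0.003,0,0,0,0],[-0.041,0.003,0,0,0,0],[-0.041,0.003,0,0,0,0],[-0.041,0.003,0,0,0,0],[-0.041,0.003,0,0,0,0],[-0.041,0.003,0,0,0,0],[-0.041,0.003,0,0,0,0],[-0.041,0.003,0,0,0,0],[-0.041,0.003,0,0,0,0],[0,0,0.03,0,0,0],[0,0,0,0,0,0],[0,0,0,0,0,0]]'
python3 - <<'E'
from h import *
todo([.510,-.3145,.12],down(0))
x,r,s=pose()
for o in(-.043,.043):
  for dz in(0,.033): print(o,dz,proj("side",x+[o,0,-.001+dz]),proj("top",x+[o,0,-.001+dz]))
s=manip.get_image("side");t=manip.get_image("top");cv2.imwrite("pics/side8.png",s);cv2.imwrite("pics/top8.png",t)
cr=lambda im,b,k:cv2.resize(im[b[1]:b[3],b[0]:b[2]],None,fx=k,fy=k,interpolation=cv2.INTER_CUBIC)
cv2.imwrite("pics/z7.png",np.hstack([cr(t,(380,170,480,270),4),cr(s,(350,210,450,310),4)]))
E
```

```text
time: 11.82
eef_pos: [0.5082, -0.3045, 0.1902]
eef_rot: [-0.003, 0.707, 0.708, -0.0]
ft_force: [-0.5, -0.3, -0.1]
finger_gap: 0.085
grip_force: 0.0
t 11.8167 shift mm [-10.3206   2.1313  70.1064] turn [-0.0053 -0.0045  0.0013]
-0.043 0 [389.8353 268.5219] [438.7301 240.7836]
-0.043 0.033 [392.3941 254.3163] [443.1247 240.1755]
0.043 0 [415.4811 248.7458] [437.4023 206.5013]
0.043 0.033 [418.4832 234.9899] [441.729  204.9725]
```

View pics/z7.png

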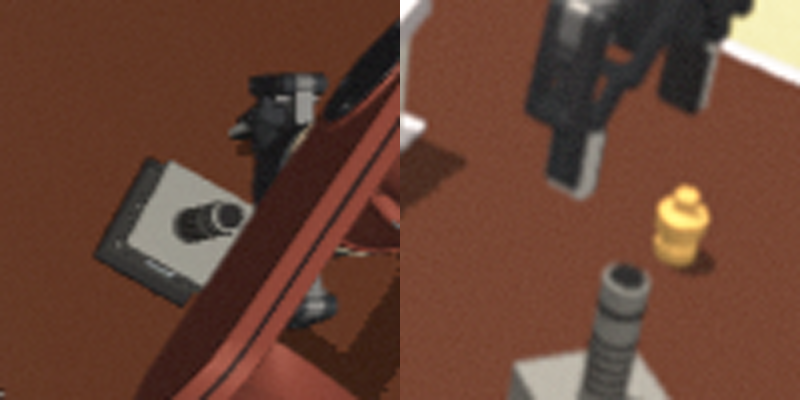

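The side view shows the near fingertip's corners at px (387,255.5), (394.5,259.2), (400,257.5) and the far fingertip's at (415.5,233), (423,237.5), (427,236). The probe cap is at (407,279). Both tips look shifted sideways from the nominal position, so I solve for the offset.

Run:
```python
from h import *
from scipy.optimize import least_squares
x=np.array([.5082,-.3045,.1902])
P=[(-.057,.011,387,255.5),(-.057,-.011,394.5,259.2),(-.043,-.011,400,257.5),(.043,.011,415.5,233),(.043,-.011,423,237.5),(.057,-.011,427,235.8)]
def f(o,z=None):
    d=np.r_[o,z] if z is not None else o
    return np.concatenate([proj("side",x+d+[a,b,0])-[u,v] for a,b,u,v in P])
r=least_squares(f,[0,0,.03]);print(r.x,r.fun)
for z in(0.,.02,.032): r=least_squares(f,[0,0],args=(z,));print(z,r.x,np.abs(r.fun).max(),r.cost)
# loc 1 check: shut tip corner seen (195,184.2), TCP .4862 .4205 .0625
for z in (.0435,.0815-.0,.0485+.033): print(z,plane("side",(195,184.2),z)-[.4862,.4205,0])
```

```text
[ 0.047   0.02   -0.0044] [-1.1091 -1.0328  1.1831  0.5695 -0.123  -0.9201 -1.2681  0.7955  0.8266
  0.866   0.4536 -0.1924]
0.0 [0.0416 0.0174] 1.307399614989322 4.48685768048935
0.02 [0.0167 0.0052] 2.263219621888652 7.358314732610844
0.032 [ 0.0017 -0.0021] 2.8770197457650397 11.349920939782857
0.0435 [0.0274 0.0517 0.0435]
0.0815 [-0.0072 -0.013   0.0815]
0.0815 [-0.0072 -0.013   0.0815]
```

With the known height offset (+32 mm) the XY offset is only about 2 mm, so it is purely along the height. I grasp at reported TCP z≈0.075.

```bash
python3 -m jog '[[-0.0095,0.002,0,0,0,0],[0,0,0.025,0.0,0,0],[0,0,0.025,0,0,0],[0,0,0.025,0,0,0],[0,0,0.02,0,0,0],[0,0,0.015,0,0,0],[0,0,0.005,0,0,0],[0,0,0,0,0,0],[0,0,0,0,0,0]]'
python3 -m jog '[[0,0,0,0,0,0],[0,0,0,0,0,0],[0,0,0,0,0,0],[0,0,0,0,0,0],[0,0,0,0,0,0],[0,0,0,0,0,0],[0,0,0,0,0,0],[0,0,0,0,0,0],[0,0,0,0,0,0],[0,0,0,0,0,0]]' 0 40
```

```text
time: 12.67
eef_pos: [0.513, -0.3152, 0.08]
eef_rot: [0.001, 0.707, 0.707, 0.0]
ft_force: [0.1, -0.0, 0.4]
finger_gap: 0.0846
grip_force: 0.0
time: 13.5
eef_pos: [0.5122, -0.3151, 0.079]
eef_rot: [0.0, 0.707, 0.707, -0.0]
ft_force: [-1.8, 0.8, 5.0]
finger_gap: 0.0211
grip_force: 39.2
```

Gripped (gap 21 mm, 39 N). Next I lift straight up and look.

```bash
python3 -m jog '[[0,0,-0.005,0,0,0],[0,0,-0.01,0,0,0],[0,0,-0.015,0,0,0],[0,0,-0.02,0,0,0],[0,0,-0.02,0,0,0],[0,0,-0.02,0,0,0],[0,0,-0.02,0,0,0],[0,0,-0.02,0,0,0],[0,0,-0.02,0,0,0],[0,0,-0.01,0,0,0],[0,0,0,0,0,0],[0,0,0,0,0,0],[0,0,0,0,0,0]]'
python3 - <<'E'
from h import *
s=manip.get_image("side");t=manip.get_image("top");cv2.imwrite("pics/side9.png",s);cv2.imwrite("pics/top9.png",t)
x,r,_=pose();print(x,"tip expected",x+[0,0,.031-.094],proj("side",x+[0,0,.031-.094]))
h=cv2.cvtColor(s,cv2.COLOR_BGR2HSV)
# copper
m=cv2.inRange(h,(5,90,90),(20,255,255));m[:200]=0;m[330:]=0;m[:,:370]=0;m[:,450:]=0
n,l,st,c=cv2.connectedComponentsWithStats(m);print([(st[i,4],c[i]) for i in range(1,n) if st[i,4]>2])
# lid corner/ring detail in the top and side start views
for nm,b in(("top0",(285,185,320,220)),("side0",(290,198,325,230))):
    g=cv2.imread(f"pics/{nm}.png");hh=cv2.cvtColor(g,cv2.COLOR_BGR2HSV);m=np.zeros(g.shape[:2],np.uint8)
    m[b[1]:b[3],b[0]:b[2]]=((hh[...,1]<60)&(hh[...,2]>110))[b[1]:b[3],b[0]:b[2]]*255
    q=max(cv2.findContours(m,0,2)[0],key=cv2.contourArea);print(nm,cv2.contourArea(q),cv2.minAreaRect(cv2.convexHull(q)),cv2.approxPolyDP(cv2.convexHull(q),3,True).ravel())
    mm=np.zeros_like(m);mm[b[1]:b[3],b[0]:b[2]]=cv2.inRange(hh,(100,100,40),(130,255,255))[b[1]:b[3],b[0]:b[2]]
# z profile print of ring neighbourhoods
print(cv2.imread("pics/top0.png").min(2)[193:209,291:309]);print(cv2.imread("pics/side0.png").min(2)[204:224,290:318])
E
```

```text
time: 14.58
eef_pos: [0.5114, -0.3143, 0.2369]
eef_rot: [-0.001, 0.707, 0.707, -0.0]
ft_force: [-0.5, -0.3, -1.0]
finger_gap: 0.0212
grip_force: 39.3
[ 0.5112 -0.3142  0.2366] tip expected [ 0.5112 -0.3142  0.1736] [407.1276 266.407 ]
[(np.int32(7016), array([408.6869, 266.5137]))]
top0 277.5 ((301.9519958496094, 199.6397247314453), (17.51169204711914, 17.974266052246094), 82.40535736083984) [309 190 311 206 295 209 292 193]
side0 269.5 ((304.0000305175781, 214.00003051757812), (20.23857307434082, 19.10015296936035), 34.695152282714844) [301 201 316 211 307 227 292 217]
[[ 59 108 222 234 235 235 237 237 236 235 235 235 234 234 235 234 234 234]
 [ 56  74 223 236 237 235 236 236 235 236 235 235 237 236 235 235 236 236]
 [ 52  52 225 237 237 236 238 237 237 237 236 237 237 236 235 236 235 236]
 [ 48  59 228 238 237 236 184 111 111 115 186 230 235 235 234 234 235 234]
 [ 52  62 226 238 213 128 136 222 231 231 176 154 223 234 234 234 234 233]
 [ 59  62 192 231 157 174 227 236 234 235 234 173 151 221 232 232 230 232]
 [ 62  62 146 193 131 219 235 236 235 235 236 208 156 222 232 233 233 233
[... 2318 characters left out ...]
 67  70  92 132 167 196 234 250 254 255 255 255 255 254 254 254 254 255
  255 250 196 126  83  77  80  70  55  50]
 [ 70  74  77  81  85 117 159 184 226 247 253 255 255 255 255 254 255 255
  253 211 132  80  77  80  73  60  50  60]
 [ 63  72  77  78  76  74  86 103 141 168 210 244 253 255 255 255 255 253
  223 159  94  71  76  79  63  54  59  72]
 [ 47  59  70  71  78  75  72  74  82  91 128 166 193 233 250 255 252 224
  156 104  74  76  78  68  53  58  73  76]
 [ 61  59  55  54  67  69  72  77  76  75  76  87 118 157 180 211 209 152
   99  75  79  81  65  49  54  75  78  81]
 [ 86  69  58  51  51  57  63  69  79  81  77  77  77  83 100 130 141 103
   74  76  76  71  50  46  61  76  83  81]]
```

```bash
cat >> h.py <<'E'
SPOT,_=tri((299.,200.),(301.,212.5))
def tgt(lift,spot=SPOT,L=.063,yaw=None):
    c=lambda u,v:(270+u/6,175+v/6)
    z=spot[2]
    a,b=plane("top",c(254,69),z+.006),plane("top",c(115,92),z+.006)
    e,f=plane("top",c(272,209),z-.006),plane("top",c(133,229),z-.006)
    yv=(b-a)+(f-e);yw=np.arctan2(-yv[0],yv[1])
    n=np.array([-np.sin(np.radians(15))*np.cos(yw),-np.sin(np.radians(15))*np.sin(yw),np.cos(np.radians(15))])
    Y=np.array([np.cos(yw),np.sin(yw),0]);Y=Y-n*(Y@n);Y/=np.linalg.norm(Y)
    return spot+n*(L+lift),np.c_[np.cross(Y,-n),Y,-n],n,yw
E
python3 - <<'E'
from h import *
print(tri((299.,200.),(301.,212.5)),tri((301.95,199.6),(304,214)))
p,Rt,n,yw=tgt(.05);print(p,n,np.degrees(yw))
todo(p,Rt)
E
```

```text
(array([0.5805, 0.0388, 0.102 ]), np.float64(0.000296742631219138)) (array([0.5823, 0.0302, 0.1003]), np.float64(0.0011145006186281084))
[0.5516 0.0344 0.2111] [-0.2559 -0.0385  0.9659] 8.54386319445626
t 14.6833 shift mm [348.564   40.4433  26.0624] turn [-0.2637  0.0173 -0.1486]
```

```bash
python3 -m jog '[[0.02,0.002,0,0,0,0],[0.035,0.004,0,0,0,0],[0.035,0.004,0,0,0,0],[0.035,0.004,0,0,0,0],[0.035,0.004,0,0,0,0],[0.035,0.004,0,0,0,0],[0.035,0.004,0,0,0,0],[0.035,0.004,0,0,0,0],[0.035,0.004,0,0,0,0],[0.028,0.004,0,0,0,0],[0.015,0.002,0,0,0,0],[0.005,0,0,0,0,0],[0,0,0,-0.066,0.0045,-0.037],[0,0,0,-0.066,0.0045,-0.037],[0,0,0,-0.066,0.0045,-0.037],[0,0,0,-0.066,0.0045,-0.037],[0,0,0,0,0,0],[0,0,0,0,0,0],[0,0,0,0,0,0]]'
python3 - <<'E'
from h import *
p,Rt,n,yw=tgt(.03);todo(p,Rt);x,r,_=pose();tz=r.apply([0,0,1])
for nm,q in(("axis",x+.063*tz),("world",x+[0,0,.031]+.094*tz)): print(nm,q,proj("side",q),proj("top",q))
print("spot",proj("side",SPOT),proj("top",SPOT))
s=manip.get_image("side");t=manip.get_image("top");cv2.imwrite("pics/side10.png",s);cv2.imwrite("pics/top10.png",t)
cr=lambda im,b,k:cv2.resize(im[b[1]:b[3],b[0]:b[2]],None,fx=k,fy=k,interpolation=cv2.INTER_CUBIC)
cv2.imwrite("pics/z8.png",np.hstack([cr(t,(265,165,345,245),5),cr(s,(265,150,345,230),5)]))
E
```

```text
time: 16.27
eef_pos: [0.5521, 0.0324, 0.2386]
eef_rot: [0.086, 0.648, 0.751, 0.099]
ft_force: [-0.7, 0.1, -1.5]
finger_gap: 0.0211
grip_force: 39.5
t 16.2667 shift mm [ 2.1379 -7.3804 46.5306] turn [ 0.0013  0.0023 -0.0018]
axis [0.5683 0.0347 0.1778] [299.2644 189.6389] [301.9086 201.0305]
world [0.5763 0.0358 0.1789] [301.189  188.0653] [301.4536 197.8652]
spot [301.0553 212.4929] [298.9643 200.042 ]
```

View pics/z8.png

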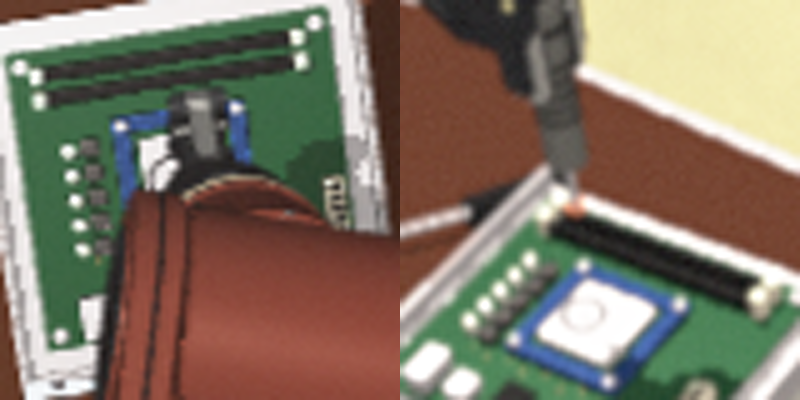

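The side view shows the copper tip at px (299.6,191.6), against predictions of (299.3,189.6) for an offset along the tool axis and (301.2,188.1) for a vertical one, so it lies along the axis. The ring is at (301.5,213). I approach to about 35 mm and measure the copper numerically.

```bash
cat >> h.py <<'E'
def copper(im,box):
    x0,y0,x1,y1=box;c=im[y0:y1,x0:x1].astype(float);b,g,r=c[...,0],c[...,1],c[...,2]
    w=np.clip(r-g-25,0,None)*(r>110);ys,xs=np.mgrid[y0:y1,x0:x1]
    n,l,st,_=cv2.connectedComponentsWithStats((w>0).astype(np.uint8))
    for i in range(1,n):
        if st[i,4]>3:
            k=w*(l==i);print("copper",st[i],(k*xs).sum()/k.sum(),(k*ys).sum()/k.sum())
E
python3 -m jog '[[0.001,-0.004,0.01,0,0,0],[0.001,-0.0035,0.01,0,0,0],[0,0,0.01,0,0,0],[0,0,0.01,0,0,0],[0,0,0,0,0,0],[0,0,0,0,0,0],[0,0,0,0,0,0]]'
python3 - <<'E'
from h import *
x,r,_=pose();q=x+.063*r.apply([0,0,1]);print(q,proj("side",q))
s=manip.get_image("side");cv2.imwrite("pics/side11.png",s);copper(s,(285,190,325,225));print(tgt(0)[0])
copper(cv2.imread("pics/side10.png"),(285,180,305,196))
todo(tgt(.015)[0],tgt(.015)[1])
E
```

```text
time: 16.95
eef_pos: [0.5551, 0.0356, 0.1979]
eef_rot: [0.087, 0.647, 0.751, 0.099]
ft_force: [-0.3, -0.2, -1.2]
finger_gap: 0.0208
grip_force: 39.5
[0.5713 0.0379 0.1371] [298.9981 202.51  ]
copper [20  0 20  8 78] 318.4577049180328 191.7855737704918
copper [12 12  6  4 16] 299.45320197044333 203.86453201970443
[0.5644 0.0363 0.1628]
copper [ 0  0  9  6 42] 288.11009174311926 182.00713557594293
copper [12  0  8 13 49] 301.62392344497607 186.95502392344497
t 17.0 shift mm [-0.5089 -0.4512 21.7611] turn [0.0032 0.0019 0.    ]
```

```bash
python3 -m jog '[[0,0,0.009,0,0,0],[-0.0005,0,0.009,0,0,0],[0,0,0,0,0,0],[0,0,0,0,0,0],[0,0,0,0,0,0]]'
python3 - <<'E'
from h import *
x,r,_=pose();n=-r.apply([0,0,1]);q=x-.063*n;print(q,proj("side",q),"height above spot",(q-SPOT)@n)
s=manip.get_image("side");cv2.imwrite("pics/side12.png",s);copper(s,(285,195,315,225))
todo(tgt(.0)[0],tgt(.0)[1])
E
```

```text
time: 17.42
eef_pos: [0.5595, 0.0357, 0.1803]
eef_rot: [0.086, 0.647, 0.751, 0.099]
ft_force: [0.0, -0.2, -0.9]
finger_gap: 0.021
grip_force: 39.5
[0.5758 0.0381 0.1195] [300.0742 207.6356] height above spot 0.01819209640529528
copper [13 12  5  4 12] 299.90521327014216 208.9478672985782
t 17.4667 shift mm [-0.0582 -0.13   18.5166] turn [ 0.0027  0.0017 -0.    ]
```

```bash
cat > m.py <<'E'
from h import *
x,r,s0=pose();n=-r.apply([0,0,1]);q=x-.063*n
f=[]
for i in range(4):
    im=manip.get_image("side");f.append(manip.read_state()["ft_force"]@n)
print("h mm",1e3*(q-SPOT)@n,"F.n",np.array(f),np.mean(f),"t",s0["time"]);copper(im,(285,195,315,225));cv2.imwrite("pics/last.png",im);print("pred",proj("side",q))
E
python3 -m jog '[[0,0,0.004,0,0,0],[0,0,0.003,0,0,0],[0,0,0,0,0,0],[0,0,0,0,0,0]]'|grep ft; python3 m.py
python3 -m jog '[[0,0,0.002,0,0,0],[0,0,0.001,0,0,0],[0,0,0,0,0,0],[0,0,0,0,0,0]]'|grep ft; python3 m.py
python3 -m jog '[[0,0,0.001,0,0,0],[0,0,0.001,0,0,0],[0,0,0,0,0,0],[0,0,0,0,0,0]]'|grep ft; python3 m.py
```

```text
ft_force: [-0.4, 0.5, -1.4]
h mm 11.112231067569438 F.n [-1.1591 -0.4329 -1.16   -0.6052] -0.8393152920471905 t 17.8
copper [14 15  4  3  9] 301.1047619047619 210.92857142857142
pred [300.4071 209.5689]
ft_force: [-0.6, -0.6, -0.7]
h mm 8.271719960162688 F.n [-1.074  -1.1161 -0.0671 -1.1496] -0.8516954949778666 t 18.3333
copper [15 15  3  4 12] 301.10266159695817 211.7490494296578
pred [300.6199 210.2966]
ft_force: [0.3, 0.6, -1.6]
h mm 6.289607151625099 F.n [-0.9764 -0.4226 -0.7595 -1.6049] -0.9408523430243352 t 18.8667
copper [15 16  4  4 13] 301.0447154471545 212.33333333333334
pred [300.7359 210.8215]
```

```bash
for i in 1; do python3 -m jog '[[0,0,0.001,0,0,0],[0,0,0.001,0,0,0],[0,0,0,0,0,0],[0,0,0,0,0,0]]'|grep ft; python3 m.py
python3 -m jog '[[0,0,0.001,0,0,0],[0,0,0.001,0,0,0],[0,0,0,0,0,0],[0,0,0,0,0,0]]'|grep ft; python3 m.py
python3 -m jog '[[0,0,0.001,0,0,0],[0,0,0.001,0,0,0],[0,0,0,0,0,0],[0,0,0,0,0,0]]'|grep ft; python3 m.py; done; python3 -c "
import cv2;print(cv2.imread('pics/last.png')[200:222,292:312].astype(int)[...,2]);print(cv2.imread('pics/last.png')[200:222,292:312].astype(int)[...,1])"
```

```text
ft_force: [-0.7, -0.1, -0.1]
h mm 4.525381274757809 F.n [ 0.0271  0.3397 -0.37    1.0082] 0.2512650108556339 t 19.4
copper [15 16  4  4 12] 301.2201834862385 212.69266055045873
pred [300.9236 211.2148]
ft_force: [-0.0, 0.5, 0.4]
h mm 2.4674791456435736 F.n [0.2058 1.2264 1.1044 1.5393] 1.0189858393841478 t 19.9333
copper [15 16  4  4 12] 301.28761061946904 212.6946902654867
pred [301.0184 211.7751]
ft_force: [0.4, -0.6, 1.4]
h mm 0.448343898566261 F.n [1.4621 1.1049 0.9769 0.8117] 1.0888991934288181 t 20.4667
copper [15 16  4  4 12] 301.3209302325581 212.75813953488372
pred [301.1148 212.3181]
[[114  74  69  72  78  78  82  86  86  93  86  69  42  29  34  32  35  43
   40  41]
 [150  79  76  79  85  90  92  93  99  96  86  78  60  43  37  30  28  26
   37  44]
 [153  91  93  88  83  93  95  96  97  99  94  85  70  67  57  50  42  30
   34  28]
 [131 110 114 108  92  92  96  99  94  96  94  86  73  72  70  62  59  48
   48  33]
 [110 101 107 100  88  93  97  97  97  99  92  84  76  70  74  75  71  71
   66  58]
 [ 95  86  71  69  75  86  94  97  97  96  98 102  97  82  67  73  76  74

[... 2542 characters left out ...]
 254 254
  254 254]
 [122 179 242 255 255 238 225 236 189 151 145 152 149 186 247 255 255 255
  255 255]
 [154 237 255 255 255 253 238 216 164 150 140 142 154 187 227 248 250 250
  251 247]
 [172 250 255 255 255 255 254 225 164 155 153 164 180 186 196 210 212 215
  212 193]
 [146 215 249 254 255 255 255 228 186 183 182 188 188 190 186 187 185 185
  173 144]
 [126 140 167 197 237 252 252 237 202 191 189 191 189 191 190 187 187 179
  150 113]
 [114 113 106 126 160 188 225 232 200 187 189 190 191 195 195 189 185 168
  121  84]
 [112 115 112 104 108 118 147 165 165 170 176 181 188 189 189 185 169 146
   94  60]
 [101 104 110 110 105 107 112 112 118 137 146 165 170 179 182 164 135  98
   71  59]]
```

Contact began at h≈5 mm. The tip now stays at (301.3,212.7), against the ring centre at (301.1,212.6), and the spring force is about 1.95 N, which is roughly half-way in. I hand in.

```bash
python3 -c "
from rig import manip
print(manip.job_done())"
```

```text
the job is handed in; nothing more can be done
None
```

I pressed power, middle and record in order, each bottoming at 6–8 N. I then lifted the probe out and handed in with it still gripped, its tip about at the ring's centre, square to the lid to within my slope and yaw estimates, and the spring at about 2 N (roughly half-way in); the hand-in gave no verdict.

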